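# Open the seized sample case in the opener

## Robot

A 6-joint arm with a two-finger parallel gripper is mounted at the origin on a cart in front of the work surface, level with it; the furniture and walls round the work are solid. World frame = base frame: x ahead of the robot, y to its left, z up, the work surface at z = 0. Lengths are in m, angles in rad, forces in N, time in s.
With the tool pointing down it reaches from about 0.375 to 0.825 m from the base axis. Payload 5.5 kg.
Tool frame: the origin (TCP) lies between the finger pads; the fingertips stand 11 mm ahead of it and the grasp point (between the pads) lies 8 mm behind it; z points along the fingers, y is the direction in which the jaws open and shut (so a half turn about z gives the same grasp; the last joint's range is limited). The gripper opens to 85 mm and grips with 20 to 120 N. Pads are 22 mm wide; open, the fingers measure 114 mm over their backs; the gripper's body (76 mm by 85 mm) begins 54 mm behind the grasp point. The pads swing forward as they close: fully open they stand 13 mm farther back than shut.
Start: joints at [-1.296, 0.314, -0.047, 1.21, 0, 1.571], TCP at [0.163, -0.577, 0.242] pointing down, gripper open.
Joint ranges: [-2.67, 2.67], [-0.69, 1.73], [-1.03, 1.25], [-2.08, 2.16], [-1.42, 1.45], [-3.14, 3.14]. Speed limits (rad/s): [2.39, 2.39, 3.01, 3.14, 3.14, 3.14].

## Interface

Orientations are given as a rotation vector (axis times angle).
In Python, from rig import ctrl gives the robot as it stands. The module is installed in compiled form; this text tells all that it offers.
- The arm moves only by the shell command python3 -m inch 'ROWS' [OPENING] [FORCE]. ROWS is JSON, a list of rows, each an object of numbers: "x", "y", "z": the shift along the tool's x, y, z normalised to -1 to 1, where 1 is 0.12 m; "twist": the turn about the tool's z normalised to -1 to 1, where 1 is 90 degrees. A call has 1 to 10 rows; each row is the pose to reach, as a shift and turn from the pose measured when the call began, along the tool's axes at that moment; what a row does not reach only later rows make up. A row lasts 1/8 s, in which the tool goes at most 62.5 mm and 10.7 degrees, less where a joint would pass 70% of its speed; a pose out of reach is approached as far as the arm can. A call with a number of a shift or a turn outside -1 to 1 is refused whole. A call with a gripper value outside its range is refused whole. OPENING is the opening, from 0 (shut) to 1 (fully open), set as the call begins (- or left out, the last holds). The fingers move at their own pace and stop on an object; FORCE is the grip in N (left out, the last holds). Time passes only in rows, so rows that repeat a pose let the fingers close. It gives the time, the measured TCP pose, the force and the opening at its end, in the units of the state.
- ctrl.sense(): the state, without advancing time (a new reading comes with each control period).
- ctrl.snapshot(name): name is "scene" or "top" or "wrist"; returns a dict with "pixels" (480x640x3 uint8, blue, green, red), "depth" (480x640 float32, m along the optical axis (not along the pixel's ray), 0 where there is no reading), "K" (3x3 intrinsics, pixels), "extrinsics" (4x4, takes a point from world to camera coordinates); the wrist camera has in their place "hand_eye" (4x4, takes a point from camera to tool coordinates, whose origin is the TCP and whose axes are the flange's). Camera axes: x right, y down, z forward; pixel columns grow to the right and rows downward; lengths in m; the calibration is good to about 2 mm. A picture is of the moment at which its call begins: read the wrist's pose just before it.
- ctrl.job_done(): hands the job in, once; it reports no verdict.
The state is a dict: "time": time; "joint_positions": joint angles; "joint_vel": joint speeds; "tau": joint torques, N m; "ee_pos": TCP position; "ee_rot": TCP orientation; "wrist_force": force on the tool from outside, world axes, zero at the start; "ft_torque": the same for the moment, N m; "finger_gap": opening from 0.0 (shut) to 1.0 (fully open).
Only numpy, scipy, OpenCV 4.12 (cv2) and the standard library are available. Lean on these libraries where they do the work, as an engineer would, in place of code of your own. Each camera call takes 0.05 s, during which the arm holds its last target. There are 200 camera calls.

## Task

The cover of the sample case is stuck on the inner case by its seal. Without picking it up, slide the closed case along the bench into the opener until it meets the end stop, push the bolt fully home through the hole in the case's foot, and press the lever pad down until the cover is prised loose, without pulling on the cover yet. Then lift the cover off by its grip bar and stand it upright on the middle of the mat, leaving the inner case bolted down in the opener and the other things on the bench undisturbed.

Things in the scene. Friction and masses are not known exactly. Their poses are not given: they have to be found in the camera images.
- opener: Steel and aluminium fixture fixed to the bench. Origin: on the bench under the middle of the seat for the case's foot. x = direction in which the case slides in (about world +y, the robot's left), y = roughly toward the robot. No floor plate. Lane between 28 mm high cheeks: 71 mm wide, x = -25 to +40 mm; flared mouth, about 100 mm wide at x = -60. End stop face at x = +40.5 mm, 26 mm high.
- bolt (a joint): Captive bolt of the opener, a rod 8 mm thick, axis 13 mm above the bench, x = 0; slides along the opener's -y. 0 = drawn back (starts at 0 to 15 mm), 0.082 m = fully home through near cheek, foot and far cheek. Friction 1.5 N, stays where left; a case not fully in blocks it. Its bed, 3 mm high, runs to y = +165 mm; guide blocks outside the cheeks reach y = +-61 mm.
- bolt_knob (a point): Centre of the 18 mm black ball on the bolt's upright 7 mm post, 96 mm above the bench. At joint 0 it is at y = +148 mm, x = 0 in the opener's frame; push it along the opener's -y from its outer side.
- lever (a joint): Prying lever of the opener, pivot along its y at x = +75, z = 34 mm, between bearings 46 mm high at y = +-53. 0 = rest (starts 0 to 0.03), 0.36 rad = fully down (stop). Pressing the pad raises two rollers (x = 0, y = +-38 mm) under the cover's ears: they meet at about 0.06, above 0.30 the cover is free. Needs about 12 to 22 N; stiff pivot, stays where left and holds the loose cover up.
- lever_pad (a point): Middle of the top face of the lever's round black pad, 34 mm across; at rest at x = +182, y = 0, z = 96 mm in the opener's frame. Over the full stroke it moves on an arc about the pivot to about x = +197, z = 54 mm. Turns with the lever.
- inner_case: Inner case, 0.35 kg: metal foot 80 (x) x 66 (y) x 26 mm, upright corners bevelled about 10 mm, with a 60 x 42 x 48 mm open box on it, under the cover. Origin: middle of the foot's underside. Cross hole along y at mid-foot, 16 wide, 14 high, 13 mm up. Seated, its axes agree with the opener's. Starts 118 to 138 mm before the seat, up to 45 mm from the lane's middle line toward the robot, turned up to 0.2 rad. Unbolted, it comes up with the cover.
- cover_grip (a point): Middle of the cover's black grip bar: 60 mm long (along x), 14 thick (y), 16 high, on two posts; 26 mm above the cover's top face and 78 mm above its open lower edge. Closed, it is 104 mm above the bench, over the inner case's origin, axes agreeing. The cover passes the seal after a rise of 15 mm and clears the inner case after 52 mm.
- cover: Steel cover, 0.22 kg, 70 (x) x 52 (y) x 54 mm without its grip bar, open below, with two lifting ears 34 mm long reaching y = +-46 mm. Origin: middle of its open lower edge, z up; closed, this edge stands on the foot, 26 mm above the bench.
- mat_middle (a point): Middle of the top face of the grey ribbed rubber mat, 130 x 130 x 4 mm, fixed on the bench to the robot's right. The cover standing on it has its grip bar's middle 78 mm above this point.
- wash_bottle: Wash bottle, 180 mm tall, a bystander behind the opener; origin at its underside.
- dish_1: Closed petri dish, 92 mm across, 16 mm tall, a bystander behind the lane; origin at its underside.
- beaker_2: Glass beaker, 70 mm across, 75 mm tall, a bystander behind the lever; origin at its underside.
- timer: Timer, 62 x 62 x 16 mm, a bystander near the mat; origin at its underside.

How it is judged:
On the way, in this order (a step that is already met when the one before it is completed fails the run):
1. the closed case is slid into the seat of the opener (x of inner_case in the frame of opener between -0.006 and 0.006 m and y of inner_case in the frame of opener between -0.006 and 0.006 m and angle between the x axis of inner_case and the x axis of opener, either way round below 0.08 rad), for 0.2 s.
2. the bolt is home through the foot of the case (all of step 1 and value of joint bolt above 0.076 m), for 0.2 s.
3. the cover is prised loose with the lever, not pulled by the fingers (value of joint lever above 0.26 rad and z of cover_grip in the frame of inner_case above 0.1165 m and contact force between the fingers and cover below 0.5 N), for 0.2 s.
4. the cover is lifted clear of the inner case (z of cover_grip in the frame of inner_case above 0.158 m), for 0.1 s.
At the end, for the whole second after the job is handed in: The cover stands upright (within 0.06 rad) and at rest on the mat, its middle within 35 mm of the mat's middle; the inner case stands in the seat of the opener (within 6 mm and 0.08 rad) with the bolt home (at least 76 of 82 mm) (all of step 2 and height (world z) of inner_case below 0.006 m and horizontal distance between cover_grip and mat_middle below 0.035 m and angle between cover_grip's own z axis and vertical below 0.06 rad and z of cover_grip in the frame of mat_middle between 0.074 and 0.082 m); the robot touches nothing.
It fails at once if the inner case is lifted more than 12 mm off the bench (height (world z) of inner_case above 0.012 m).
It fails at once if the wash bottle is moved more than 30 mm (distance of wash_bottle from where it was at the start of the episode above 0.03 m).
It fails at once if the dish is moved more than 30 mm (distance of dish_1 from where it was at the start of the episode above 0.03 m).
It fails at once if the beaker is moved more than 30 mm (distance of beaker_2 from where it was at the start of the episode above 0.03 m).
It fails at once if the timer is moved more than 30 mm (distance of timer from where it was at the start of the episode above 0.03 m).
It also fails if it takes over 70 s, if anything falls off the work surface, if the arm or the gripper's body presses on something with over 40 N, if the wrist force passes 120 N, or if a joint passes its speed limit or range.

## Working session

There is one attempt and no reset: what is moved stays moved. The work goes in short steps, Python scripts to look and compute and a shell command to move; the robot and the scene stay as the last step left them, time stands still between calls to the robot, and variables do not carry over. Pictures are saved under pics/ and viewed, about 8 in all and at most 12, crops included, and the job is handed in when it is done.

```bash
mkdir -p pics; cat > h.py <<'E'
import numpy as np, cv2
from scipy.spatial.transform import Rotation as R
from rig import ctrl
def snap(n,f=None):
    s=ctrl.sense(); d=ctrl.snapshot(n)
    if n=="wrist":
        T=np.eye(4);T[:3,:3]=R.from_rotvec(s["ee_rot"]).as_matrix();T[:3,3]=s["ee_pos"]
        d["c2w"]=T@d["hand_eye"]
    else: d["c2w"]=np.linalg.inv(d["extrinsics"])
    if f: cv2.imwrite("pics/"+f,d["pixels"])
    return d
def cloud(d):
    v,u=np.mgrid[:480,:640];z=d["depth"];K=d["K"]
    p=np.stack([(u-K[0,2])/K[0,0]*z,(v-K[1,2])/K[1,1]*z,z],-1)
    w=p@d["c2w"][:3,:3].T+d["c2w"][:3,3]; w[z<=0]=np.nan
    return w
E
python3 - <<'E'
from h import *
s=ctrl.sense();print({k:np.round(v,3) for k,v in s.items()})
print(R.from_rotvec(s["ee_rot"]).as_matrix().round(3))
for n in("top","scene"):
    d=snap(n,n+"0.png");np.savez("/tmp/%s0.npz"%n,w=cloud(d),px=d["pixels"],K=d["K"],c2w=d["c2w"])
    print(n,d["c2w"].round(3))
E
```

```text
{'time': np.float64(0.0), 'joint_positions': array([-1.296,  0.314, -0.048,  1.21 ,  0.   ,  1.571]), 'joint_vel': array([ 0.001, -0.   , -0.001, -0.001, -0.001, -0.   ]), 'tau': array([ 0.0000e+00, -5.3959e+01,  3.3975e+01,  1.9000e-02,  0.0000e+00,
       -0.0000e+00]), 'ee_pos': array([ 0.163, -0.577,  0.241]), 'ee_rot': array([-3.11, -0.43,  0.  ]), 'wrist_force': array([-0.342, -0.01 ,  0.087]), 'ft_torque': array([ 0.029,  0.03 , -0.046]), 'finger_gap': np.float64(1.0)}
[[ 0.962  0.271 -0.   ]
 [ 0.271 -0.962  0.002]
 [ 0.    -0.002 -1.   ]]
top [[ 0.02  -0.992  0.126  0.456]
 [-1.    -0.021 -0.008 -0.03 ]
 [ 0.01  -0.126 -0.992  1.173]
 [ 0.     0.     0.     1.   ]]
scene [[-0.768 -0.411  0.491  0.139]
 [-0.64   0.504 -0.58   0.492]
 [-0.009 -0.76  -0.65   0.717]
 [ 0.     0.     0.     1.   ]]
```

View pics/top0.png

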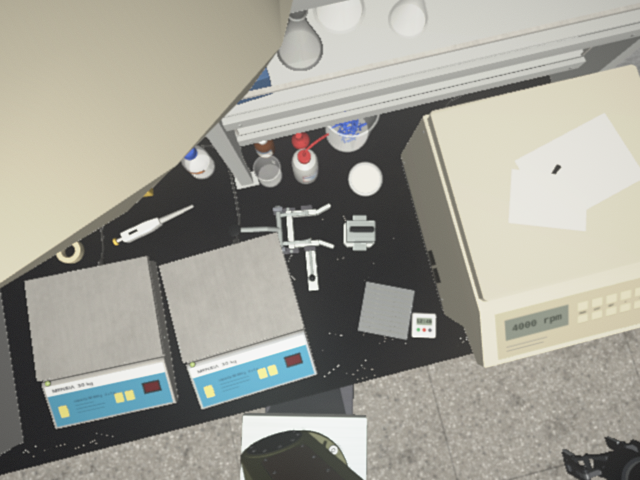

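View pics/scene0.png

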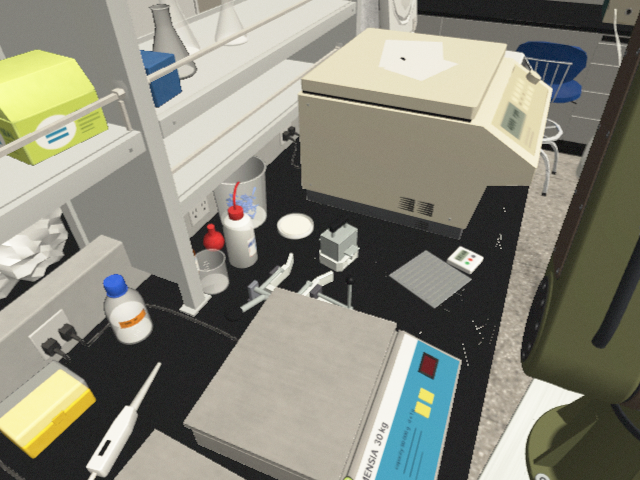

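```bash
python3 - <<'E'
from h import *
t=np.load("/tmp/top0.npz");print(t["K"].round(1))
c=cv2.resize(t["px"][150:350,225:445],None,fx=3.6,fy=3,interpolation=cv2.INTER_CUBIC)
c=cv2.resize(t["px"][150:350,225:445],None,fx=3,fy=3,interpolation=cv2.INTER_CUBIC)
cv2.imwrite("pics/crop1.png",c)
w=t["w"]
for n,(u,v) in dict(knob=(312,278),boltend=(313,288),pad=(245,230),case=(359,222),mat=(386,310),timer=(424,325),dish=(365,179),bottle=(305,160),beaker=(266,172),bal=(300,300),balTL=(165,270),balTR=(275,240),cent=(410,155),bench=(340,300)).items(): print(n,w[v,u].round(3))
E
```

```text
[[439.3   0.  323.7]
 [  0.  439.3 239.4]
 [  0.    0.    1. ]]
knob [ 0.497 -0.012  0.104]
boltend [ 0.475 -0.013 -0.005]
pad [0.615 0.159 0.082]
case [ 0.641 -0.127  0.08 ]
mat [ 0.421 -0.207  0.004]
timer [ 0.385 -0.303  0.019]
dish [ 0.771 -0.148  0.014]
bottle [0.779 0.011 0.146]
beaker [0.787 0.122 0.004]
bal [0.443 0.02  0.001]
balTL [0.511 0.355 0.075]
balTR [0.592 0.084 0.077]
cent [ 0.798 -0.243  0.144]
bench [ 0.445 -0.086 -0.003]
```

View pics/crop1.png

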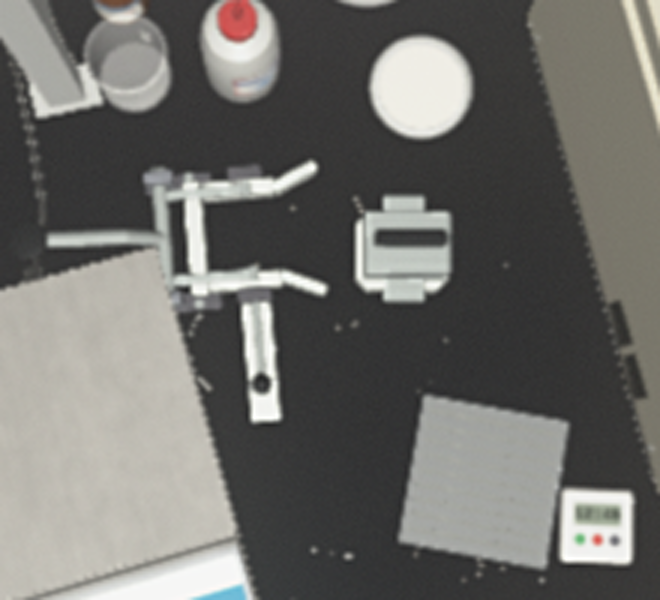

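```bash
python3 - <<'E'
from h import *
w=np.concatenate([np.load("/tmp/%s0.npz"%n)["w"].reshape(-1,3) for n in("top","scene")])
w=w[~np.isnan(w).any(1)]
for lo in (.06,.12,.2,.3):
  print("z>",lo)
  for y in np.arange(-.7,.3,.05):
    m=(w[:,2]>lo)&(abs(w[:,1]-y)<.025)&(w[:,0]>.25 if y>-.3 else w[:,0]>.1)
    if m.sum()>20: print(round(y,2),"xmin",np.percentile(w[m,0],1).round(3),"zmax",np.percentile(w[m,2],99).round(3),m.sum())
s=np.load("/tmp/scene0.npz")["w"];print(s[100,300],s[130,485],s[180,480],s[40,370],s[230,480])
E
```

```text
z> 0.06
-0.7 xmin 0.403 zmax 0.406 1674
-0.65 xmin 0.189 zmax 0.401 8403
-0.6 xmin 0.181 zmax 0.41 10275
-0.55 xmin 0.153 zmax 0.465 11880
-0.5 xmin 0.142 zmax 0.465 11524
-0.45 xmin 0.344 zmax 0.465 11885
-0.4 xmin 0.329 zmax 0.465 12422
-0.35 xmin 0.329 zmax 0.463 20153
-0.3 xmin 0.497 zmax 0.464 21340
-0.25 xmin 0.683 zmax 0.466 14184
-0.2 xmin 0.848 zmax 0.485 4660
-0.15 xmin 0.596 zmax 0.474 6864
-0.1 xmin 0.596 zmax 0.468 6495
-0.05 xmin 0.808 zmax 0.677 7272
0.0 xmin 0.383 zmax 1.072 35386
0.05 xmin 0.344 zmax 1.084 35417
0.1 xmin 0.315 zmax 0.475 10583
0.15 xmin 0.299 zmax 0.57 12146
0.2 xmin 0.288 zmax 0.575 25162
0.25 xmin 0.273 zmax 0.554 17635
z> 0.12
-0.7 xmin 0.403 zmax 0.406 1674
-0.65 xmin 0.188 zmax 0.401 8261
-0.6 xmin 0.181 zmax 0.41 10275
-0.55 xmin 0.153 zmax 0.465 11879
-0.5 xmin 0.142 zmax 0.465 11496
-0.45 xmin 0.344 zmax 0.465 11813
-0.4 xmin 0.329 zmax 0.465 12356
-0.35 xmin 0.328 zmax 0.464 19042
-0.3 xmin 0.498 zmax 0.465 19165
-0.25 xmin 0.683 zmax 0.467 12749
-0.2 xmin 0.848 zmax 0.485 4660
-0.15 xmin 0.835 zmax 0.476 5685
-0.1 xmin 0.821 zmax 0.468 5285
[... 1026 characters left out ...]
xmin 0.143 zmax 0.466 9196
-0.45 xmin 0.441 zmax 0.466 9496
-0.4 xmin 0.427 zmax 0.466 9840
-0.35 xmin 0.424 zmax 0.467 10738
-0.3 xmin 0.509 zmax 0.467 9869
-0.25 xmin 0.694 zmax 0.468 6026
-0.2 xmin 0.848 zmax 0.487 3434
-0.15 xmin 0.834 zmax 0.478 4089
-0.1 xmin 0.821 zmax 0.468 3649
-0.05 xmin 0.807 zmax 0.68 4734
0.0 xmin 0.479 zmax 1.072 31952
0.05 xmin 0.461 zmax 1.084 29426
0.1 xmin 0.767 zmax 0.475 2847
0.15 xmin 0.75 zmax 0.578 3336
0.2 xmin 0.743 zmax 0.579 10802
0.25 xmin 0.728 zmax 0.562 6233
[ 0.82073312 -0.23929177  0.29685625] [ 0.42307582 -0.34348648  0.3057627 ] [ 0.40996553 -0.3489597   0.19255533] [ 0.85883943 -0.56419732  0.34562206] [ 0.40892189 -0.44305694 -0.00185779]
```

```bash
python3 -m inch '[{"x":0.45,"y":-1,"z":-0.8,"twist":-0.2},{"x":0.45,"y":-1,"z":-0.8,"twist":-0.3},{"x":0.45,"y":-1,"z":-0.8,"twist":-0.4},{"x":0.45,"y":-1,"z":-0.8,"twist":-0.4},{"x":0.45,"y":-1,"z":-0.8,"twist":-0.4}]'; python3 -c "
from h import *
s=ctrl.sense();print(R.from_rotvec(s['ee_rot']).as_matrix().round(3))"
```

```text
time: 0.72
ee_pos: [0.1822, -0.4467, 0.3379]
ee_rot: [-2.826, -1.37, -0.0]
wrist_force: [-0.7, 0.2, 0.2]
finger_gap: 0.997
[[ 0.619  0.785 -0.   ]
 [ 0.785 -0.619  0.001]
 [ 0.001 -0.001 -1.   ]]
```

```bash
python3 -m inch '[{"x":1,"y":-0.25,"z":0,"twist":-0.12},{"x":1,"y":-0.25,"z":0,"twist":-0.24},{"x":1,"y":-0.25,"z":0,"twist":-0.36},{"x":1,"y":-0.25,"z":0,"twist":-0.42},{"x":1,"y":-0.25,"z":0,"twist":-0.42}]'; python3 -c "
from h import *
s=ctrl.sense();print(R.from_rotvec(s['ee_rot']).as_matrix().round(3))"
```

```text
time: 1.35
ee_pos: [0.2329, -0.3339, 0.3374]
ee_rot: [-2.231, -2.208, -0.001]
wrist_force: [-0.2, 0.4, 0.0]
finger_gap: 1.0
[[ 0.01   1.    -0.001]
 [ 1.    -0.01   0.002]
 [ 0.002 -0.001 -1.   ]]
```

```bash
R='x'; python3 -m inch '[{"x":1,"y":1},{"x":1,"y":1},{"x":1,"y":1},{"x":1,"y":1}]' && python3 -m inch '[{"x":1,"y":1,"z":0},{"x":1,"y":1},{"x":1,"y":1},{"x":1,"y":1}]'; python3 - <<'E'
from h import *
d=snap("wrist","w1.png");print(d["hand_eye"].round(3),d["K"].round(1))
w=cloud(d);np.savez("/tmp/w1.npz",w=w,px=d["pixels"],K=d["K"],c2w=d["c2w"])
for u,v in((100,100),(540,100),(100,400),(540,400)):print(u,v,w[v,u].round(3))
E
```

```text
[[-0.    -0.956 -0.295  0.075]
 [ 1.    -0.    -0.     0.001]
 [ 0.    -0.295  0.956 -0.131]
 [ 0.     0.     0.     1.   ]] [[376.3   0.  319.2]
 [  0.  376.3 234.4]
 [  0.    0.    1. ]]
100 100 [-0.452 -0.194 -0.781]
540 100 [ 0.493 -0.24  -0.   ]
100 400 [ 0.179 -0.326  0.39 ]
540 400 [ 0.29  -0.327  0.39 ]schema error: expected keys x, y, z, twist
```

View pics/w1.png

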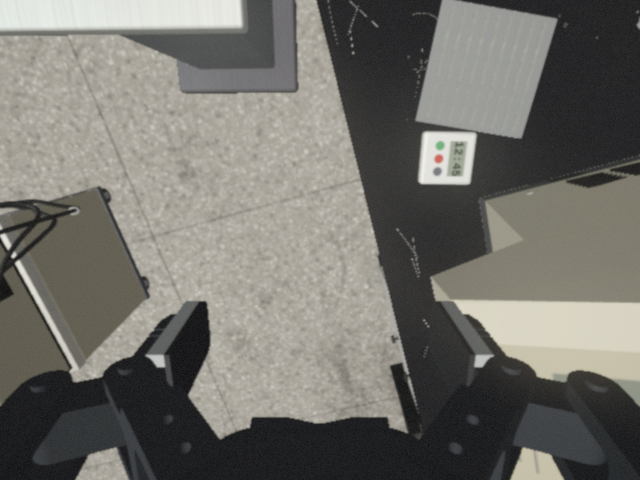

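```bash
python3 -m inch '[{"x":1,"y":1,"z":0,"twist":0},{"x":1,"y":1,"z":0,"twist":0},{"x":1,"y":1,"z":0,"twist":0},{"x":1,"y":1,"z":0,"twist":0}]' && python3 -m inch '[{"x":1,"y":1,"z":0,"twist":0},{"x":1,"y":1,"z":0,"twist":0},{"x":1,"y":1,"z":0,"twist":0},{"x":1,"y":1,"z":0,"twist":0}]' && python3 -m inch '[{"x":1,"y":0.9,"z":0,"twist":0},{"x":1,"y":0.9,"z":0,"twist":0},{"x":1,"y":0.9,"z":0,"twist":0},{"x":1,"y":0.9,"z":0,"twist":0},{"x":1,"y":0.9,"z":0,"twist":0}]'; python3 - <<'E'
from h import *
d=snap("wrist","w2.png")
w=cloud(d);np.savez("/tmp/w2.npz",w=w,px=d["pixels"],K=d["K"],c2w=d["c2w"])
E
```

```text
time: 1.9
ee_pos: [0.3557, -0.2138, 0.337]
ee_rot: [-2.229, -2.209, -0.002]
wrist_force: [-0.3, -0.1, -0.7]
finger_gap: 0.997
time: 2.4
ee_pos: [0.4781, -0.0941, 0.3363]
ee_rot: [-2.228, -2.209, -0.0]
wrist_force: [0.0, -1.1, 0.4]
finger_gap: 0.998
time: 3.02
ee_pos: [0.5863, 0.0232, 0.3361]
ee_rot: [-2.23, -2.206, 0.002]
wrist_force: [0.5, -0.0, -0.1]
finger_gap: 1.002
```

View pics/w2.png

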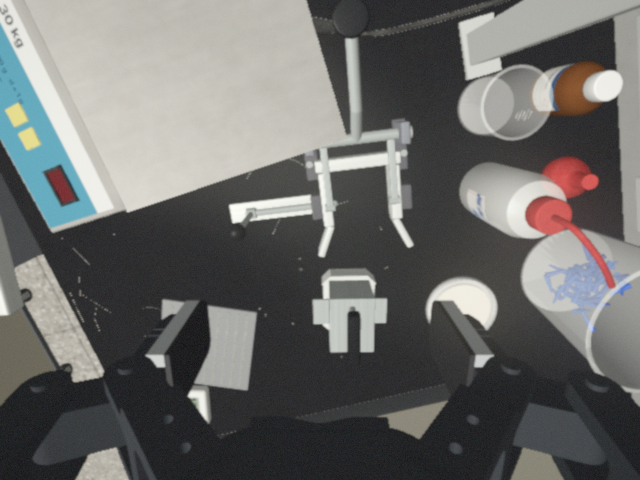

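```bash
python3 - <<'E'
from h import *
d=np.load("/tmp/w2.npz");w=d["w"];px=d["px"].astype(int);K=d["K"];T=d["c2w"]
def ray(u,v,z):
    r=T[:3,:3]@np.array([(u-K[0,2])/K[0,0],(v-K[1,2])/K[1,1],1]);o=T[:3,3];return o+r*(z-o[2])/r[2]
v,u=np.mgrid[:480,:640]
reg=(u>220)&(u<430)&(v<300)
print("knob ray",ray(238,232,.096).round(4),"depth",w[228:236,234:242].reshape(-1,3).mean(0).round(4))
print("pad ray",ray(351,18,.096).round(4),np.nanmedian(w[8:28,342:360].reshape(-1,3),0).round(4))
# cheek tops
m=(w[...,2]>.023)&(w[...,2]<.033)&(v>165)&(v<225)&(px.sum(-1)>400)
for lo,hi in((300,350),(370,415)):
    k=m&(u>lo)&(u<hi)
    for r in range(168,224,6):
        c=np.where(k[r])[0]
        if len(c): print(r,c.min(),c.max(),ray(c.min(),r,.028)[:2].round(4),ray(c.max(),r,.028)[:2].round(4))
# bed
k=(px.sum(-1)>400)&(v>190)&(v<225)&(u>225)&(u<312)
for c in range(234,312,8):
    r=np.where(k[:,c])[0]
    if len(r): print("bed",c,r.min(),r.max(),ray(c,r.min(),.003)[:2].round(4),ray(c,r.max(),.003)[:2].round(4),w[r[len(r)//2],c,2].round(3))
# end stop bar
k=(px.sum(-1)>400)&(v>145)&(v<180)
for c in range(330,392,10):
    r=np.where(k[:,c])[0]; print("stop",c,r.min(),r.max(),ray(c,r.max(),.026)[:2].round(4),ray(c,r.min(),.026)[:2].round(4),w[r,c,2].round(3)[::3])
# grip bar dark
k=(px.sum(-1)<180)&(v>300)&(v<370)&(u>335)&(u<372)
ys,xs=np.where(k);print("bar px",xs.min(),xs.max(),ys.min(),ys.max(),np.nanmedian(w[k][:,2]))
# cover top
k=(w[...,2]>.07)&(w[...,2]<.09)&(v>280)&(v<360)&(u>300)&(u<400)
p=w[k][:,:2].astype(np.float32);print("cover top rect",cv2.minAreaRect(p),len(p),np.median(w[k][:,2]))
k=(w[...,2]>.095)&(w[...,2]<.125)&(v>280)&(v<380)&(u>300)&(u<400)
p=w[k][:,:2].astype(np.float32);print("bar rect",cv2.minAreaRect(p),len(p),p.mean(0))
c=d["px"][120:380,220:440];cv2.imwrite("pics/w2c.png",cv2.resize(c,None,fx=2.3*1.0,fy=2.3,interpolation=cv2.INTER_CUBIC))
t=np.load("/tmp/top0.npz")["w"];b=t[280:340,355:420].reshape(-1,3)
import sys
tp=np.load("/tmp/top0.npz");hsv=tp["px"].astype(int);k=(hsv.sum(-1)>300);k[:278]=0;k[345:]=0;k[:,:355]=0;k[:,412:]=0
p=tp["w"][k];print("mat",cv2.minAreaRect(p[:,:2].astype(np.float32)),np.median(p[:,2]))
E
```

```text
knob ray [ 0.5022 -0.0119  0.096 ] depth [ 0.5033 -0.0094  0.1027]
pad ray [0.6158 0.1827 0.096 ] [0.6159 0.1836 0.0937]
168 316 349 [0.5824 0.0443] [0.6206 0.0439]
174 319 322 [0.5858 0.0373] [0.5893 0.0373]
180 319 323 [0.5858 0.0304] [0.5904 0.0303]
186 320 324 [0.5869 0.0233] [0.5916 0.0233]
192 321 324 [0.588  0.0162] [0.5915 0.0161]
198 311 325 [0.576  0.0091] [0.5926 0.0089]
204 311 325 [0.5759 0.0019] [0.5926 0.0017]
210 312 325 [ 0.577  -0.0055] [ 0.5925 -0.0056]
216 322 332 [ 0.5889 -0.013 ] [ 0.6009 -0.0131]
222 324 333 [ 0.5912 -0.0205] [ 0.6021 -0.0206]
168 397 399 [0.6761 0.0433] [0.6784 0.0433]
174 389 399 [0.6672 0.0365] [0.6788 0.0364]
180 397 400 [0.6768 0.0294] [0.6803 0.0294]
186 390 401 [0.6689 0.0225] [0.6818 0.0223]
192 398 401 [0.6787 0.0152] [0.6822 0.0152]
198 389 401 [0.6684 0.0082] [0.6826 0.008 ]
204 393 402 [0.6734 0.0009] [0.6841 0.0008]
210 392 401 [ 0.6726 -0.0064] [ 0.6833 -0.0065]
216 393 402 [ 0.6741 -0.0138] [ 0.6849 -0.0139]
222 394 401 [ 0.6757 -0.0213] [ 0.6841 -0.0214]
bed 234 203 223 [ 0.4783 -0.0014] [ 0.4763 -0.0274] 0.003
bed 242 202 221 [
[... 800 characters left out ...]
.0584] [0.016 0.026 0.026 0.025 0.024]
stop 370 154 167 [0.6451 0.0446] [0.6447 0.0594] [0.019 0.024 0.025 0.025 0.025]
stop 380 153 165 [0.6566 0.0467] [0.6561 0.0604] [0.021 0.025 0.027 0.025 0.026]
stop 390 146 179 [0.6689 0.0304] [0.6673 0.0681] [0.035 0.035 0.035 0.036 0.036 0.035 0.036 0.037 0.036 0.035 0.034 0.035]
bar px 336 371 312 369 0.10892226674647854
cover top rect ((0.6228117346763611, -0.1316332221031189), (0.07106176018714905, 0.051693644374608994), 89.89202117919922) 1982 0.07922563270293073
bar rect ((0.6226245760917664, -0.1311308890581131), (0.013662374578416348, 0.05950688570737839), 0.5914870500564575) 682 [ 0.6221795  -0.12784633]
mat ((nan, nan), (0.0, 0.0), 0.0) nan
```

View pics/w2c.png

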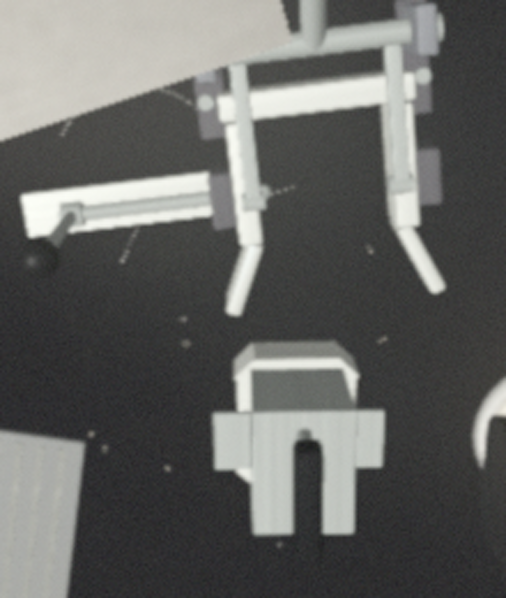

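```bash
cat >> h.py <<'E'
O=np.array([.6352,.0029]);th=.11
XD=np.array([-np.sin(th),np.cos(th)]);YD=np.array([-np.cos(th),-np.sin(th)])
def op(x,y,z): return np.r_[O+x*XD+y*YD,z]
def go(p,yaw=None):
    "units from present pose to world p; yaw = angle of tool x axis"
    s=ctrl.sense();M=R.from_rotvec(s["ee_rot"]).as_matrix();d=M.T@(np.asarray(p)-s["ee_pos"])
    y0=np.arctan2(M[1,0],M[0,0]);t=0 if yaw is None else -(yaw-y0)/(np.pi/2)
    print("pos",np.round(s["ee_pos"],4),"yaw",round(y0,4),"F",np.round(s["wrist_force"],1),"gap",round(float(s["finger_gap"]),3),"| units",(d/.12).round(3),"twist",round(t,3))
E
python3 -m inch '[{"x":-1,"y":0.3,"z":1,"twist":0},{"x":-1,"y":0.3,"z":1,"twist":0},{"x":-1,"y":0.3,"z":1,"twist":0},{"x":-1,"y":0.3,"z":1,"twist":0}]'; python3 -c "
from h import *
go([.6226,-.1311,.097],np.pi/2+.005)"
```

```text
time: 3.58
ee_pos: [0.6177, -0.1005, 0.2131]
ee_rot: [-2.234, -2.197, 0.007]
wrist_force: [-0.6, 0.1, -0.0]
finger_gap: 0.998
pos [ 0.6177 -0.1005  0.2131] yaw 1.5542 F [-0.6  0.1 -0. ] gap 0.998 | units [-0.257  0.054  0.966] twist -0.014
```

```bash
python3 -m inch '[{"x":-0.257,"y":0.054,"z":0.3,"twist":-0.014},{"x":-0.257,"y":0.054,"z":0.7,"twist":-0.014},{"x":-0.257,"y":0.054,"z":0.966,"twist":-0.014},{"x":-0.257,"y":0.054,"z":0.966,"twist":-0.014},{"x":-0.257,"y":0.054,"z":0.966,"twist":-0.014}]'; python3 -c "
from h import *
go([.6226,-.1311,.097],np.pi/2+.005);snap('wrist','w3.png')"
```

```text
time: 4.2
ee_pos: [0.6237, -0.1313, 0.0995]
ee_rot: [-2.211, -2.223, 0.004]
wrist_force: [0.5, 0.8, 0.8]
finger_gap: 1.002
pos [ 0.6237 -0.1313  0.0995] yaw 1.576 F [0.5 0.8 0.8] gap 1.002 | units [ 0.002 -0.009  0.021] twist 0.0
```

View pics/w3.png

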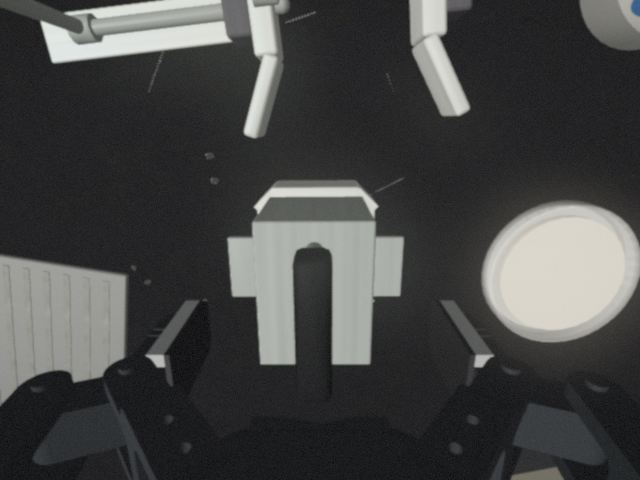

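```bash
python3 -m inch '[{"x":0,"y":-0.015,"z":0.02,"twist":0},{"x":0,"y":-0.015,"z":0.02,"twist":0},{"x":0,"y":-0.015,"z":0.02,"twist":0},{"x":0,"y":-0.015,"z":0.02,"twist":0},{"x":0,"y":-0.015,"z":0.02,"twist":0},{"x":0,"y":-0.015,"z":0.02,"twist":0}]' 0 45; python3 -c "
from h import *
go(op(-.105,0,.0975),np.pi/2+th)"
```

```text
time: 5.0
ee_pos: [0.6221, -0.1313, 0.0976]
ee_rot: [-2.212, -2.224, 0.004]
wrist_force: [-3.0, 0.6, 4.0]
finger_gap: 0.158
pos [ 0.6221 -0.1313  0.0976] yaw 1.5762 F [-3.   0.6  4. ] gap 0.158 | units [0.248 0.207 0.   ] twist -0.067
```

```bash
python3 -m inch '[{"x":0.06,"y":0.05,"z":0,"twist":-0.017},{"x":0.12,"y":0.1,"z":0,"twist":-0.033},{"x":0.18,"y":0.15,"z":0,"twist":-0.05},{"x":0.248,"y":0.207,"z":0,"twist":-0.067},{"x":0.248,"y":0.207,"z":0,"twist":-0.067},{"x":0.248,"y":0.207,"z":0,"twist":-0.067}]'; python3 -c "
from h import *
go(op(.0005,0,.0975),np.pi/2+th)
d=snap('wrist','w4.png')"
```

```text
time: 5.75
ee_pos: [0.6491, -0.1057, 0.1029]
ee_rot: [2.094, 2.335, -0.008]
wrist_force: [-7.8, -8.6, 29.5]
finger_gap: 0.154
pos [ 0.6491 -0.1057  0.1029] yaw 1.6798 F [-7.8 -8.6 29.5] gap 0.154 | units [ 0.917 -0.017  0.039] twist -0.001
```

View pics/w4.png

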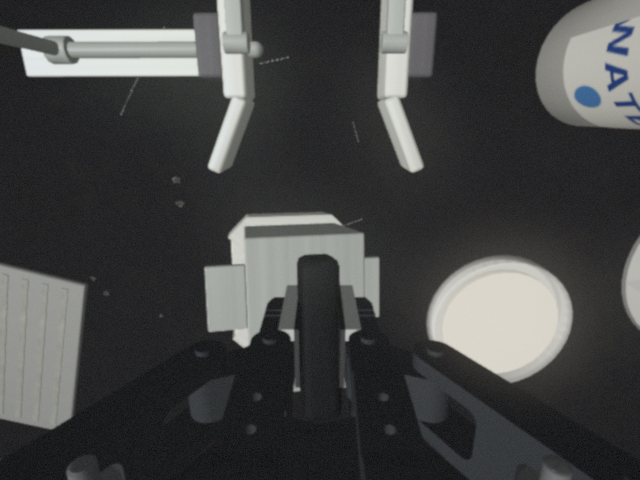

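```bash
python3 -m inch '[{"x":0,"y":-0.05,"z":0,"twist":0},{"x":0,"y":-0.05,"z":0,"twist":0}]' - 20;  python3 -m inch '[{"x":0,"y":0,"z":0,"twist":0},{"x":0,"y":0,"z":0,"twist":0},{"x":0,"y":0,"z":-0.5,"twist":0},{"x":0,"y":0,"z":-1,"twist":0},{"x":0,"y":0,"z":-1,"twist":0},{"x":0,"y":0,"z":-1,"twist":0}]' 1; cat >> h.py <<'E'
def case(d,f=None):
    w=cloud(d);z=w[...,2];b=(w[...,0]>.5)&(w[...,0]<.72)&(w[...,1]<.09)&(w[...,1]>-.25)
    for n,lo,hi in(("top",.07,.09),("bar",.095,.13)):
        k=((z>lo)&(z<hi)&b).astype(np.uint8); k[340:,:]=0 if f is None else k[340:,:]
        nl,L,S,C=cv2.connectedComponentsWithStats(k)
        if nl<2: continue
        p=w[L==1+np.argmax(S[1:,4])]
        r=cv2.minAreaRect(p[:,:2].astype(np.float32));dd=np.array(r[0])-O
        print(n,np.round(r[0],4),np.round(r[1],4),round(r[2],2),"opener xy",(dd@XD).round(4),(dd@YD).round(4),"zmed",np.median(p[:,2]).round(4),len(p))
E
python3 - <<'E'
from h import *
go(op(-.16,0,.2),np.pi/2+th)
d=snap('wrist','w5.png');case(d,1)
E
```

```text
time: 6.05
ee_pos: [0.6423, -0.1063, 0.102]
ee_rot: [2.095, 2.336, -0.009]
wrist_force: [0.1, -0.3, -6.1]
finger_gap: 0.156
time: 6.8
ee_pos: [0.6426, -0.1054, 0.2219]
ee_rot: [2.094, 2.336, -0.008]
wrist_force: [1.0, 0.0, -1.2]
finger_gap: 0.999
pos [ 0.6426 -0.1054  0.2219] yaw 1.6798 F [ 1.   0.  -1.2] gap 0.999 | units [-0.429  0.039  0.185] twist -0.001
top [ 0.6439 -0.1183] [0.0521 0.0703] 5.85 opener xy -0.1215 0.0047 zmed 0.0791 4534
bar [ 0.6439 -0.118 ] [0.0139 0.06  ] 5.84 opener xy -0.1211 0.0046 zmed 0.1108 1736
```

```bash
python3 -m inch '[{"x":-0.65,"y":0,"z":0,"twist":0},{"x":-0.65,"y":0,"z":0,"twist":0},{"x":-0.65,"y":0,"z":0,"twist":0}]' 0.35; python3 -c "
from h import *
go(op(-.186,.0046,.060),np.pi/2+.105)"
```

```text
time: 7.22
ee_pos: [0.6494, -0.1834, 0.2192]
ee_rot: [-2.099, -2.337, 0.011]
wrist_force: [-1.1, 0.7, -0.1]
finger_gap: 0.376
pos [ 0.6494 -0.1834  0.2192] yaw 1.6779 F [-1.1  0.7 -0.1] gap 0.376 | units [0.012 0.022 1.327] twist 0.001
```

```bash
python3 -m inch '[{"x":0.01,"y":0.022,"z":0.8,"twist":0},{"x":0.01,"y":0.022,"z":1,"twist":0},{"x":0.01,"y":0.022,"z":1,"twist":0},{"x":0.01,"y":0.022,"z":1,"twist":0}]';python3 -m inch '[{"x":0,"y":0,"z":0.31,"twist":0},{"x":0,"y":0,"z":0.31,"twist":0},{"x":0,"y":0,"z":0.31,"twist":0}]'; python3 -c "
from h import *
go(op(-.1,.0,.060),np.pi/2+th)"
```

```text
time: 7.72
ee_pos: [0.6522, -0.1819, 0.1011]
ee_rot: [2.098, 2.338, -0.01]
wrist_force: [0.3, -0.1, 0.0]
finger_gap: 0.348
time: 8.1
ee_pos: [0.6536, -0.1824, 0.0667]
ee_rot: [2.096, 2.336, -0.008]
wrist_force: [0.6, 1.0, 0.9]
finger_gap: 0.353
pos [ 0.6536 -0.1824  0.0667] yaw 1.6789 F [0.6 1.  0.9] gap 0.353 | units [0.718 0.016 0.051] twist -0.001
```

```bash
python3 -m inch '[{"x":0.1,"y":0,"z":0.06,"twist":0},{"x":0.2,"y":0.004,"z":0.06,"twist":0},{"x":0.3,"y":0.008,"z":0.06,"twist":0},{"x":0.4,"y":0.011,"z":0.06,"twist":0},{"x":0.5,"y":0.014,"z":0.06,"twist":0},{"x":0.6,"y":0.017,"z":0.06,"twist":0},{"x":0.7,"y":0.019,"z":0.06,"twist":0}]'; python3 -c "
from h import *
go(op(-.0455,.0,.060),np.pi/2+th)
case(snap('wrist','w6.png'),1)"
```

```text
time: 8.98
ee_pos: [0.6485, -0.1005, 0.061]
ee_rot: [2.092, 2.33, -0.011]
wrist_force: [2.5, -18.4, 12.1]
finger_gap: 0.349
pos [ 0.6485 -0.1005  0.061 ] yaw 1.6783 F [  2.5 -18.4  12.1] gap 0.349 | units [ 0.49  -0.017  0.002] twist -0.002
top [ 0.6444 -0.0657] [0.0597 0.0926] 6.66 opener xy -0.0691 -0.0016 zmed 0.0794 27381
bar [ 0.649  -0.0968] [0.1205 0.0316] 6.33 opener xy -0.1006 -0.0028 zmed 0.1174 37585
```

View pics/w6.png

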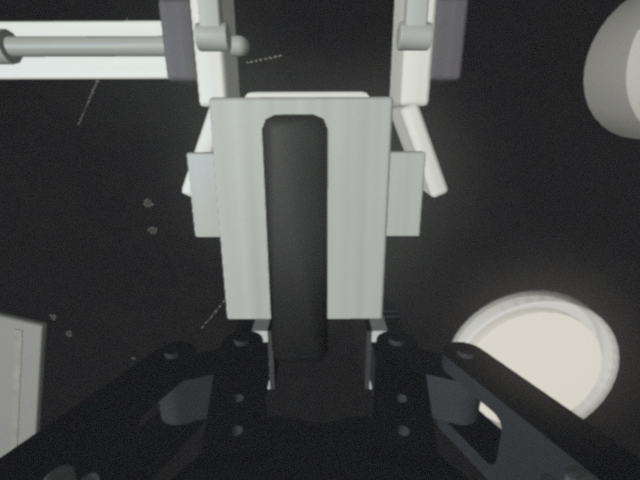

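```bash
cat >> h.py <<'E'
def case2(d,vmax=315):
    w=cloud(d).copy();w[vmax:]=np.nan;z=w[...,2]
    for n,lo,hi in(("top",.07,.09),("bar",.1,.118)):
        k=((z>lo)&(z<hi)).astype(np.uint8);k[:,:150]=0;k[:,450:]=0
        nl,L,S,C=cv2.connectedComponentsWithStats(k)
        p=w[L==1+np.argmax(S[1:,4])][:,:2]-O;q=np.c_[p@XD,p@YD]
        out=[]
        for a in np.arange(q[:,0].min()+.004,q[:,0].max(),.01):
            m=abs(q[:,0]-a)<.002
            if m.sum()>20: lo_,hi_=np.percentile(q[m,1],[1,99]);out.append((a,(lo_+hi_)/2,hi_-lo_))
        print(n,"xrange",np.percentile(q[:,0],[1,99]).round(4));print(np.round(out,4).tolist())
    z=w[...,2];k=(z>.023)&(z<.033);p=w[k][:,:2]-O;q=np.c_[p@XD,p@YD]
    for a in np.arange(-.055,.04,.01):
        m=(abs(q[:,0]-a)<.003)
        for sgn in(1,-1):
            mm=m&(q[:,1]*sgn>.03)&(q[:,1]*sgn<.065)
            if mm.sum()>10: print("cheek",round(a,3),sgn,np.percentile(q[mm,1],[2,98]).round(4))
E
python3 -c "
from h import *
d=snap('wrist');case2(d)
s=ctrl.sense();print(s['wrist_force'],s['ee_pos'])"
```

```text
top xrange [-0.0891 -0.0222]
[[-0.0864, 0.0015, 0.0508], [-0.0764, 0.0015, 0.051], [-0.0664, 0.0015, 0.0509], [-0.0564, 0.0014, 0.051], [-0.0464, 0.0016, 0.0509], [-0.0364, 0.0016, 0.051], [-0.0264, 0.0015, 0.0507]]
bar xrange [-0.0714 -0.0267]
[[-0.0697, 0.0015, 0.0135], [-0.0597, 0.0016, 0.0136], [-0.0497, 0.0015, 0.0138], [-0.0397, 0.0015, 0.0137], [-0.0297, 0.0016, 0.0134]]
cheek -0.055 1 [0.0529 0.0564]
cheek -0.055 -1 [-0.058  -0.0496]
cheek -0.045 -1 [-0.054 -0.049]
cheek -0.035 1 [0.0414 0.0475]
cheek -0.035 -1 [-0.0492 -0.0398]
cheek -0.025 1 [0.0417 0.046 ]
cheek -0.025 -1 [-0.0471 -0.0369]
cheek -0.015 1 [0.0346 0.0577]
cheek -0.015 -1 [-0.0596 -0.0364]
cheek -0.005 1 [0.0317 0.0585]
cheek -0.005 -1 [-0.0604 -0.035 ]
cheek 0.005 1 [0.0313 0.0586]
cheek 0.005 -1 [-0.0606 -0.0331]
cheek 0.015 1 [0.0345 0.0583]
cheek 0.015 -1 [-0.0601 -0.0355]
[ 2.73008802 -7.09535949  1.964068  ] [ 0.64890103 -0.09948678  0.06121315]
```

```bash
python3 -m inch '[{"x":0.08,"y":0.01,"z":0,"twist":0},{"x":0.16,"y":0.015,"z":0,"twist":0},{"x":0.24,"y":0.015,"z":0,"twist":0},{"x":0.32,"y":0.015,"z":0,"twist":0},{"x":0.38,"y":0.015,"z":0,"twist":0},{"x":0.42,"y":0.015,"z":0,"twist":0}]'; python3 -c "
from h import *
go(op(-.0455,.0,.060),np.pi/2+th)
case2(snap('wrist','w7.png'))"
```

```text
time: 9.82
ee_pos: [0.6456, -0.0493, 0.0612]
ee_rot: [2.089, 2.33, -0.01]
wrist_force: [1.1, -7.0, 4.3]
finger_gap: 0.351
pos [ 0.6456 -0.0493  0.0612] yaw 1.6795 F [ 1.1 -7.   4.3] gap 0.351 | units [ 0.063 -0.038  0.009] twist -0.001
top xrange [-0.0391  0.0279]
[[-0.0366, -0.0006, 0.0508], [-0.0266, -0.0007, 0.051], [-0.0166, -0.0006, 0.0509], [-0.0066, -0.0008, 0.0509], [0.0034, -0.0007, 0.0509], [0.0134, -0.0007, 0.0511], [0.0234, -0.0008, 0.0506]]
bar xrange [-0.0214  0.0231]
[[-0.0196, -0.0007, 0.0137], [-0.0096, -0.0007, 0.0136], [0.0004, -0.0007, 0.0135], [0.0104, -0.0008, 0.0137], [0.0204, -0.0007, 0.0134]]
cheek -0.055 1 [0.0468 0.0561]
cheek -0.055 -1 [-0.0582 -0.0491]
cheek -0.045 1 [0.0424 0.0519]
cheek -0.045 -1 [-0.0539 -0.0445]
cheek -0.035 1 [0.0396 0.0475]
cheek -0.035 -1 [-0.0493 -0.0399]
cheek -0.015 1 [0.0519 0.0586]
cheek -0.015 -1 [-0.0605 -0.0521]
cheek -0.005 1 [0.0517 0.0589]
cheek -0.005 -1 [-0.0608 -0.052 ]
cheek 0.005 1 [0.0515 0.0589]
cheek 0.005 -1 [-0.0609 -0.0519]
cheek 0.015 1 [0.0435 0.0585]
cheek 0.015 -1 [-0.0605 -0.045 ]
cheek 0.025 1 [0.0434 0.0463]
cheek 0.025 -1 [-0.0482 -0.0448]
cheek 0.035 1 [0.033  0.0464]
cheek 0.035 -1 [-0.0479 -0.0348]
```

```bash
python3 -m inch '[{"x":0.03,"y":0,"z":0,"twist":0},{"x":0.06,"y":0,"z":0,"twist":0},{"x":0.08,"y":0,"z":0,"twist":0},{"x":0.09,"y":0,"z":0,"twist":0},{"x":0.09,"y":0,"z":0,"twist":0}]'; python3 -c "
from h import *
go(op(-.0455,.0,.060),np.pi/2+th)
case2(snap('wrist','w8.png'))" | head -4
```

```text
time: 10.5
ee_pos: [0.6448, -0.0408, 0.0618]
ee_rot: [2.087, 2.326, -0.016]
wrist_force: [0.6, -12.4, 3.8]
finger_gap: 0.352
pos [ 0.6448 -0.0408  0.0618] yaw 1.6788 F [  0.6 -12.4   3.8] gap 0.352 | units [-0.008 -0.039  0.015] twist -0.001
top xrange [-0.0305  0.0365]
[[-0.0329, -0.0009, 0.0511], [-0.0229, -0.0008, 0.051], [-0.0129, -0.0008, 0.0508], [-0.0029, -0.0008, 0.051], [0.0071, -0.0008, 0.051], [0.0171, -0.0008, 0.0509], [0.0271, -0.0007, 0.051]]
bar xrange [-0.0125  0.0319]
```

```bash
python3 -m inch '[{"x":0.03,"y":0,"z":0,"twist":0},{"x":0.04,"y":0,"z":0,"twist":0},{"x":0.04,"y":0,"z":0,"twist":0}]'; python3 -c "
from h import *
case2(snap('wrist','w9.png'))" | head -1;  python3 -m inch '[{"x":-0.2,"y":0,"z":0,"twist":0},{"x":-0.4,"y":0,"z":0,"twist":0},{"x":-0.4,"y":0,"z":-0.5,"twist":0},{"x":-0.4,"y":0,"z":-1,"twist":0},{"x":-0.4,"y":0,"z":-1,"twist":0},{"x":-0.4,"y":0,"z":-1,"twist":0}]' 0; python3 -c "
from h import *
go(op(0,.17,.18),np.pi/2+th)"
```

```text
time: 10.92
ee_pos: [0.6446, -0.0398, 0.0626]
ee_rot: [2.084, 2.319, -0.025]
wrist_force: [0.7, -16.8, 5.0]
finger_gap: 0.35
top xrange [-0.0294  0.0377]
time: 11.72
ee_pos: [0.6486, -0.084, 0.1834]
ee_rot: [2.085, 2.32, -0.024]
wrist_force: [-0.5, -0.1, -0.8]
finger_gap: 0.005
pos [ 0.6486 -0.084   0.1834] yaw 1.6774 F [-0.5 -0.1 -0.8] gap 0.005 | units [ 0.728 -1.451  0.004] twist -0.002
```

```bash
python3 -c "
from h import *
case2(snap('wrist','w10.png'))" | head -4;  python3 -m inch '[{"x":0.5,"y":-0.7,"z":0,"twist":0},{"x":0.728,"y":-1,"z":0,"twist":0},{"x":0.728,"y":-1,"z":0,"twist":0},{"x":0.728,"y":-1,"z":0,"twist":0},{"x":0.728,"y":-1,"z":0,"twist":0}]'; python3 -c "
from h import *
go(op(0,.185,.18),np.pi/2+th)
d=snap('wrist','w11.png');case2(d,480)"|head -5
```

```text
top xrange [-0.0337  0.0349]
[[-0.0305, -0.0015, 0.0508], [-0.0205, -0.0013, 0.0508], [-0.0105, -0.0014, 0.051], [-0.0005, -0.0012, 0.0509], [0.0095, -0.001, 0.0508], [0.0195, -0.0011, 0.0511], [0.0295, -0.0009, 0.0509]]
bar xrange [-0.0284  0.0295]
[[-0.0253, -0.0014, 0.0137], [-0.0153, -0.0015, 0.0135], [-0.0053, -0.0011, 0.0132], [0.0047, -0.0009, 0.0135], [0.0147, -0.0011, 0.0133], [0.0247, -0.0009, 0.0136]]
time: 12.4
ee_pos: [0.5197, -0.0101, 0.1791]
ee_rot: [2.086, 2.322, -0.027]
wrist_force: [0.4, 0.1, 0.9]
finger_gap: -0.004
pos [ 0.5197 -0.0101  0.1791] yaw 1.6774 F [0.4 0.1 0.9] gap -0.004 | units [ 0.    -0.573 -0.008] twist -0.002
top xrange [0.046  0.1324]
[[0.042, 0.2055, 0.027], [0.052, 0.1808, 0.0725], [0.062, 0.1546, 0.1206], [0.072, 0.1289, 0.1681], [0.082, 0.1265, 0.1697], [0.092, 0.1262, 0.1675], [0.102, 0.126, 0.1652], [0.112, 0.1259, 0.1624], [0.122, 0.1255, 0.16], [0.132, 0.1256, 0.1576]]
bar xrange [-0.0063  0.0075]
[[-0.0031, 0.14, 0.0135], [0.0069, 0.1401, 0.01]]
```

```bash
python3 -m inch '[{"x":0,"y":-0.573,"z":0,"twist":0},{"x":0,"y":-0.573,"z":0,"twist":0},{"x":0,"y":-0.573,"z":0.3,"twist":0},{"x":0,"y":-0.573,"z":0.7,"twist":0},{"x":0,"y":-0.573,"z":0.7,"twist":0},{"x":0,"y":-0.573,"z":0.7,"twist":0}]'; python3 -m inch '[{"x":0,"y":0.1,"z":0,"twist":0},{"x":0,"y":0.2,"z":0,"twist":0},{"x":0,"y":0.3,"z":0,"twist":0},{"x":0,"y":0.4,"z":0,"twist":0},{"x":0,"y":0.4,"z":0,"twist":0}]';python3 -c "
from h import *
go(op(0,.0895,.096),np.pi/2+th)
d=snap('wrist','w12.png')"
```

```text
time: 13.2
ee_pos: [0.4533, -0.02, 0.0964]
ee_rot: [2.087, 2.32, -0.025]
wrist_force: [0.0, -0.4, 0.1]
finger_gap: -0.002
time: 13.82
ee_pos: [0.5024, -0.0148, 0.0964]
ee_rot: [2.086, 2.32, -0.024]
wrist_force: [0.1, -0.6, -0.2]
finger_gap: 0.001
pos [ 0.5024 -0.0148  0.0964] yaw 1.6768 F [ 0.1 -0.6 -0.2] gap 0.001 | units [0.027 0.37  0.004] twist -0.003
```

View pics/w12.png

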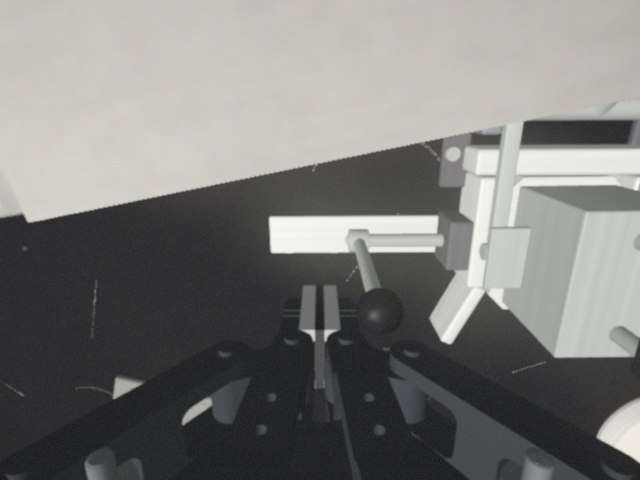

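```bash
python3 -m inch '[{"x":0.02,"y":0.06,"z":0,"twist":0},{"x":0.02,"y":0.12,"z":0,"twist":0},{"x":0.02,"y":0.18,"z":0,"twist":0},{"x":0.02,"y":0.24,"z":0,"twist":0},{"x":0.02,"y":0.3,"z":0,"twist":0},{"x":0.02,"y":0.36,"z":0,"twist":0},{"x":0.02,"y":0.38,"z":0,"twist":0},{"x":0.02,"y":0.38,"z":0,"twist":0}]';python3 -c "
from h import *
go(op(0,.0895,.096),np.pi/2+th)
d=snap('wrist','w13.png');cv2.imwrite('pics/w13c.png',d['pixels'][150:400,200:640])
w=cloud(d)
k=(w[...,2]>.098)&(w[...,2]<.112)&(d['pixels'].max(-1)<90);k[:,:355]=0;k[:,430:]=0;k[345:]=0
p=w[k]; q=p[:,:2]-O;print(len(p),np.median(q@XD),np.median(q@YD))"
```

```text
time: 14.88
ee_pos: [0.5472, -0.0075, 0.0964]
ee_rot: [2.086, 2.32, -0.024]
wrist_force: [0.2, 0.4, -0.5]
finger_gap: 0.0
pos [ 0.5472 -0.0075  0.0964] yaw 1.6768 F [ 0.2  0.4 -0.5] gap 0.0 | units [ 0.006 -0.008  0.004] twist -0.003
1326 0.0031007133214302094 0.06574002679195758
```

View pics/w13c.png

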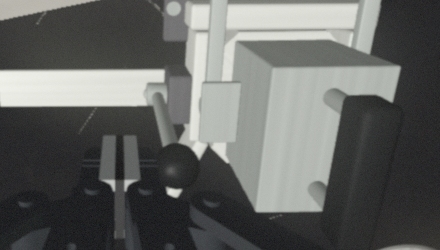

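```bash
python3 -m inch '[{"x":0,"y":0.03,"z":0,"twist":0},{"x":0,"y":0.06,"z":0,"twist":0},{"x":0,"y":0.08,"z":0,"twist":0},{"x":0,"y":0.08,"z":0,"twist":0}]';python3 -c "
from h import *
go(op(0,.0895,.096),np.pi/2+th)
d=snap('wrist')
w=cloud(d)
k=(w[...,2]>.098)&(w[...,2]<.112)&(d['pixels'].max(-1)<90);k[:,:355]=0;k[:,430:]=0;k[345:]=0
p=w[k]; q=p[:,:2]-O;print(len(p),np.median(q@XD),np.median(q@YD))"
```

```text
time: 15.42
ee_pos: [0.5492, -0.0074, 0.096]
ee_rot: [2.092, 2.326, -0.04]
wrist_force: [-23.7, -2.0, 20.4]
finger_gap: -0.001
pos [ 0.5492 -0.0074  0.096 ] yaw 1.6767 F [-23.7  -2.   20.4] gap -0.001 | units [ 0.006 -0.024  0.   ] twist -0.003
1216 0.003669417651639973 0.06498942314020924
```

```bash
python3 -m inch '[{"x":0,"y":-0.15,"z":0,"twist":0},{"x":0,"y":-0.15,"z":-0.4,"twist":0},{"x":0,"y":-0.15,"z":-0.7,"twist":0},{"x":0.3,"y":-0.1,"z":-0.7,"twist":0},{"x":0.8,"y":0.2,"z":-0.7,"twist":0},{"x":1,"y":0.4,"z":-0.7,"twist":0},{"x":1,"y":0.4,"z":-0.7,"twist":0}]';python3 -c "
from h import *
go(op(.187,-.001,.125),np.pi/2+th)
d=snap('wrist')
w=cloud(d);k=(w[...,2]>.088)&(w[...,2]<.112)&(d['pixels'].max(-1)<90);q=w[...,:2]-O;k&=(abs(q@XD-.185)<.04)&(abs(q@YD)<.03)
p=w[k];q=q[k];print(len(p),np.median(q@XD),np.median(q@YD),np.median(p[:,2]))
print(R.from_rotvec(ctrl.sense()['ee_rot']).as_matrix()[:,2])"
```

```text
time: 16.35
ee_pos: [0.5865, 0.1218, 0.1763]
ee_rot: [2.088, 2.328, -0.037]
wrist_force: [-1.5, -0.6, 0.3]
finger_gap: -0.006
pos [0.5865 0.1218 0.1763] yaw 1.6798 F [-1.5 -0.6  0.3] gap -0.006 | units [0.541 0.305 0.411] twist -0.001
2794 0.18360260163768138 -0.0007753518839235537 0.09364954427728411
[-0.00654976 -0.02787681 -0.99958991]
```

```bash
python3 -m inch '[{"x":0.541,"y":0.305,"z":0,"twist":0},{"x":0.541,"y":0.305,"z":0.3,"twist":0},{"x":0.541,"y":0.305,"z":0.41,"twist":0},{"x":0.541,"y":0.305,"z":0.41,"twist":0}]';python3 -c "
from h import *
go(op(.187,-.001,.105),np.pi/2+th)
go(op(.193,-.001,.085),np.pi/2+th)
go(op(.201,-.001,.065),np.pi/2+th)"
```

```text
time: 16.9
ee_pos: [0.613, 0.1856, 0.124]
ee_rot: [2.092, 2.327, -0.044]
wrist_force: [0.5, 0.0, -0.7]
finger_gap: -0.004
pos [0.613  0.1856 0.124 ] yaw 1.6774 F [ 0.5  0.  -0.7] gap -0.004 | units [0.029 0.027 0.157] twist -0.002
pos [0.613  0.1856 0.124 ] yaw 1.6774 F [ 0.5  0.  -0.7] gap -0.004 | units [0.084 0.029 0.322] twist -0.002
pos [0.613  0.1856 0.124 ] yaw 1.6774 F [ 0.5  0.  -0.7] gap -0.004 | units [0.155 0.031 0.487] twist -0.002
```

```bash
python3 -m inch '[{"x":0.03,"y":0.03,"z":0.12,"twist":0},{"x":0.03,"y":0.03,"z":0.17,"twist":0},{"x":0.05,"y":0.03,"z":0.22,"twist":0},{"x":0.07,"y":0.03,"z":0.27,"twist":0},{"x":0.09,"y":0.03,"z":0.32,"twist":0},{"x":0.11,"y":0.03,"z":0.37,"twist":0},{"x":0.13,"y":0.03,"z":0.42,"twist":0},{"x":0.15,"y":0.03,"z":0.47,"twist":0},{"x":0.155,"y":0.03,"z":0.5,"twist":0},{"x":0.155,"y":0.03,"z":0.5,"twist":0}]';python3 -c "
from h import *
go(op(.201,-.001,.065),np.pi/2+th)"
```

```text
time: 18.15
ee_pos: [0.615, 0.2027, 0.0662]
ee_rot: [2.091, 2.325, -0.041]
wrist_force: [-4.0, -2.0, 15.2]
finger_gap: -0.001
pos [0.615  0.2027 0.0662] yaw 1.6771 F [-4.  -2.  15.2] gap -0.001 | units [ 0.002 -0.007  0.01 ] twist -0.002
```

```bash
python3 -m inch '[{"x":0.005,"y":0,"z":0.03,"twist":0},{"x":0.01,"y":0,"z":0.06,"twist":0},{"x":0.01,"y":0,"z":0.08,"twist":0},{"x":0.01,"y":0,"z":0.08,"twist":0}]';python3 -c "
from h import *
go(op(.201,-.001,.065),np.pi/2+th)
d=snap('top','t2.png');w=cloud(d);q=w[...,:2]-O;z=w[...,2]
k=(abs(q@XD)<.03)&(abs(q@YD)<.024);print('heights over case',np.percentile(z[k],[20,50,80,95]).round(4),k.sum())"
```

```text
time: 18.65
ee_pos: [0.6155, 0.2029, 0.0649]
ee_rot: [2.089, 2.322, -0.037]
wrist_force: [-19.1, -6.7, 55.0]
finger_gap: 0.003
pos [0.6155 0.2029 0.0649] yaw 1.6764 F [-19.1  -6.7  55. ] gap 0.003 | units [ 0.    -0.012 -0.001] twist -0.003
heights over case [0.0996 0.1031 0.1311 0.135 ] 463
```

```bash
python3 -m inch '[{"x":0,"y":0,"z":-0.5,"twist":0},{"x":0,"y":0,"z":-1,"twist":0},{"x":0,"y":0,"z":-1,"twist":0},{"x":-0.5,"y":0,"z":-1,"twist":0},{"x":-1,"y":0,"z":-1,"twist":0},{"x":-1,"y":0,"z":-1,"twist":0}]' 1;python3 -c "
from h import *
go(op(0,-.001,.22),np.pi/2+th)
d=snap('wrist','w14.png');w=cloud(d);z=w[...,2];q=w[...,:2]-O
q=np.stack([q@XD,q@YD],-1);b=(abs(q[...,0])<.05)&(abs(q[...,1])<.05)
for n,lo,hi in(('top',.09,.112),('bar',.118,.145)):
  k=b&(z>lo)&(z<hi);r=cv2.minAreaRect(q[k].astype(np.float32));print(n,np.round(r[0],4),np.round(r[1],4),round(r[2],2),np.median(z[k]).round(4),k.sum())
k=(abs(q[...,0]-.2)<.03)&(abs(q[...,1])<.015)&(z>.03);print('pad',np.median(w[k],0),k.sum())"
```

```text
time: 19.45
ee_pos: [0.6282, 0.0829, 0.1876]
ee_rot: [2.095, 2.316, -0.04]
wrist_force: [1.3, 1.1, -0.4]
finger_gap: 1.003
pos [0.6282 0.0829 0.1876] yaw 1.6709 F [ 1.3  1.1 -0.4] gap 1.003 | units [-0.678 -0.002 -0.249] twist -0.006
top [-0.004  -0.0012] [0.0723 0.0521] 0.1 0.1012 5657
bar [-0.0052 -0.0012] [0.0139 0.0549] 89.98 0.1322 1707
pad [0.6149031  0.19508908 0.05369378] 2471
```

```bash
python3 -m inch '[{"x":-0.5,"y":0,"z":-0.15,"twist":-0.006},{"x":-0.7,"y":0,"z":-0.15,"twist":-0.006},{"x":-0.7,"y":0,"z":-0.15,"twist":-0.006},{"x":-0.7,"y":0,"z":-0.15,"twist":-0.006}]';python3 -c "
from h import *
go(op(-.002,-.0012,.119),np.pi/2+th)"
```

```text
time: 20.0
ee_pos: [0.6363, 0.0034, 0.2073]
ee_rot: [2.082, 2.33, -0.039]
wrist_force: [-0.2, -0.4, 0.0]
finger_gap: 1.0
pos [0.6363 0.0034 0.2073] yaw 1.6834 F [-0.2 -0.4  0. ] gap 1.0 | units [0.001 0.006 0.736] twist 0.002
```

```bash
python3 -m inch '[{"x":0.001,"y":0.006,"z":0.4,"twist":0},{"x":0.001,"y":0.006,"z":0.65,"twist":0},{"x":0.001,"y":0.006,"z":0.74,"twist":0},{"x":0.001,"y":0.006,"z":0.74,"twist":0},{"x":0.001,"y":0.006,"z":0.74,"twist":0}]';python3 -m inch '[{"x":0,"y":0,"z":0,"twist":0},{"x":0,"y":0,"z":0,"twist":0},{"x":0,"y":0,"z":0,"twist":0},{"x":0,"y":0,"z":0,"twist":0},{"x":0,"y":0,"z":0,"twist":0},{"x":0,"y":0,"z":0,"twist":0}]' 0 50; python3 -c "
from h import *
go(op(-.002,-.0012,.119),np.pi/2+th)"
```

```text
time: 20.62
ee_pos: [0.6376, 0.0015, 0.12]
ee_rot: [2.08, 2.33, -0.037]
wrist_force: [0.4, 0.6, 0.3]
finger_gap: 0.998
time: 21.38
ee_pos: [0.6375, 0.0014, 0.12]
ee_rot: [2.081, 2.33, -0.037]
wrist_force: [-2.2, -0.7, 2.2]
finger_gap: 0.15
pos [0.6375 0.0014 0.12  ] yaw 1.6838 F [-2.2 -0.7  2.2] gap 0.15 | units [-0.002 -0.007  0.008] twist 0.002
```

```bash
python3 -m inch '[{"x":-0.002,"y":0,"z":-0.08,"twist":0},{"x":-0.004,"y":0,"z":-0.16,"twist":0},{"x":-0.007,"y":0,"z":-0.26,"twist":0},{"x":-0.01,"y":0,"z":-0.36,"twist":0},{"x":-0.013,"y":0,"z":-0.46,"twist":0},{"x":-0.016,"y":0,"z":-0.56,"twist":0},{"x":-0.02,"y":0,"z":-0.7,"twist":0},{"x":-0.025,"y":0,"z":-0.9,"twist":0},{"x":-0.028,"y":0,"z":-1,"twist":0},{"x":-0.028,"y":0,"z":-1,"twist":0}]'; python3 - <<'E'
from h import *
d=snap('top','t3.png');w=cloud(d);z=w[...,2]
g=d['pixels'].astype(int)
v,u=np.mgrid[:480,:640]
k=(u>345)&(u<425)&(v>270)&(v<350)&(z>-.004)&(z<.012)&(g.sum(-1)>250)&(g.max(-1)<200)
nl,L,S,C=cv2.connectedComponentsWithStats(k.astype(np.uint8));i=1+np.argmax(S[1:,4])
p=w[L==i];r=cv2.minAreaRect(p[:,:2].astype(np.float32));print("mat",r,S[i],np.median(p[:,2]),np.mean(p,0))
go([*r[0],.2])
E
```

```text
time: 22.62
ee_pos: [0.6389, 0.0016, 0.2413]
ee_rot: [2.08, 2.329, -0.035]
wrist_force: [-0.5, -0.2, -2.1]
finger_gap: 0.156
mat ((0.4195270836353302, -0.2127835750579834), (0.14586390554904938, 0.13435068726539612), 80.79473876953125) [ 358  281   57   59 2579] 0.0028484210577055524 [ 0.42003416 -0.2074066   0.0027954 ]
pos [0.6383 0.0016 0.2401] yaw 1.6838 F [-0.   0.1 -2.2] gap 0.151 | units [-1.559 -2.011  0.391] twist 0
```

```bash
python3 -m inch '[{"x":-0.2,"y":-0.25,"z":0,"twist":0},{"x":-0.5,"y":-0.6,"z":0,"twist":0},{"x":-0.8,"y":-1,"z":0,"twist":0},{"x":-0.8,"y":-1,"z":0,"twist":0},{"x":-0.8,"y":-1,"z":0,"twist":0}]'; python3 -m inch '[{"x":-0.3,"y":-0.4,"z":0,"twist":0},{"x":-0.6,"y":-0.8,"z":0,"twist":0},{"x":-0.75,"y":-1,"z":0,"twist":0},{"x":-0.75,"y":-1,"z":0,"twist":0},{"x":-0.75,"y":-1,"z":0,"twist":0}]'; python3 - <<'E'
from h import *
go([.42,-.208,.12]);go([.42,-.208,.078])
d=snap('wrist','w15.png');w=cloud(d);z=w[...,2];g=d['pixels'].astype(int)
k=(z>0)&(z<.012)&(g.sum(-1)>200)&(abs(w[...,0]-.42)<.09)&(abs(w[...,1]+.21)<.09)
p=w[k];print(np.percentile(p[:,:2],[1,99],axis=0),np.median(p[:,2]),len(p))
E
```

```text
time: 23.3
ee_pos: [0.5298, -0.1073, 0.2431]
ee_rot: [2.082, 2.329, -0.036]
wrist_force: [0.2, -0.3, -2.7]
finger_gap: 0.15
time: 23.92
ee_pos: [0.4217, -0.2096, 0.2462]
ee_rot: [2.08, 2.33, -0.035]
wrist_force: [0.7, -0.0, -2.7]
finger_gap: 0.149
pos [ 0.4217 -0.2096  0.2462] yaw 1.6841 F [ 0.7 -0.  -2.7] gap 0.149 | units [ 0.044 -0.008  1.051] twist 0
pos [ 0.4217 -0.2096  0.2462] yaw 1.6841 F [ 0.7 -0.  -2.7] gap 0.149 | units [ 0.054 -0.006  1.401] twist 0
[[ 0.34680584 -0.25487907]
 [ 0.49839016 -0.13701214]] 0.0031803576051576132 10281
```

View pics/w15.png

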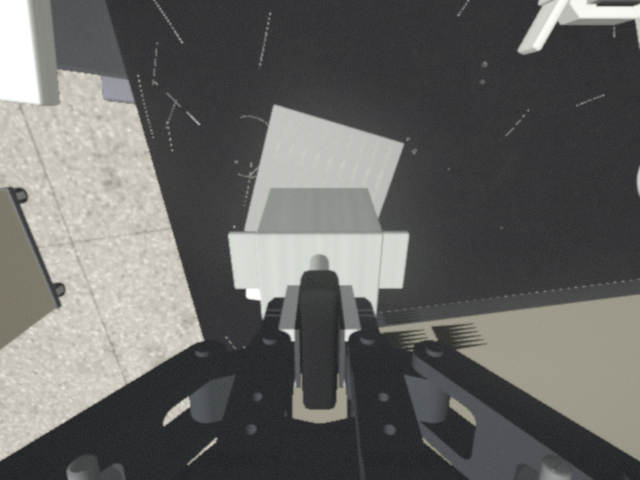

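```bash
python3 -m inch '[{"x":0.02,"y":-0.008,"z":0.3,"twist":0},{"x":0.03,"y":-0.008,"z":0.6,"twist":0},{"x":0.04,"y":-0.008,"z":0.9,"twist":0},{"x":0.04,"y":-0.008,"z":1,"twist":0},{"x":0.04,"y":-0.008,"z":1,"twist":0}]'; python3 -m inch '[{"x":0.003,"y":0,"z":0.1,"twist":0},{"x":0.006,"y":0,"z":0.2,"twist":0},{"x":0.009,"y":0,"z":0.3,"twist":0},{"x":0.009,"y":0,"z":0.35,"twist":0},{"x":0.009,"y":0,"z":0.36,"twist":0},{"x":0.009,"y":0,"z":0.36,"twist":0}]'; python3 -c "
from h import *
go([.42,-.208,.078])"
```

```text
time: 24.6
ee_pos: [0.4203, -0.2076, 0.1258]
ee_rot: [2.079, 2.333, -0.036]
wrist_force: [0.5, -0.5, -1.7]
finger_gap: 0.153
time: 25.35
ee_pos: [0.4201, -0.2078, 0.0827]
ee_rot: [2.079, 2.333, -0.036]
wrist_force: [-0.3, -0.4, -2.6]
finger_gap: 0.154
pos [ 0.4201 -0.2078  0.0827] yaw 1.6858 F [-0.3 -0.4 -2.6] gap 0.154 | units [-0.    -0.001  0.039] twist 0
```

```bash
python3 -m inch '[{"x":0,"y":0,"z":0.02,"twist":0},{"x":0,"y":0,"z":0.035,"twist":0},{"x":0,"y":0,"z":0.035,"twist":0}]'; python3 -m inch '[{"x":0,"y":0,"z":0.01,"twist":0},{"x":0,"y":0,"z":0.015,"twist":0},{"x":0,"y":0,"z":0.015,"twist":0}]'
```

```text
time: 25.72
ee_pos: [0.4209, -0.2077, 0.0812]
ee_rot: [2.078, 2.332, -0.033]
wrist_force: [-8.5, 6.8, 24.9]
finger_gap: 0.151
time: 26.1
ee_pos: [0.4209, -0.2077, 0.0812]
ee_rot: [2.078, 2.331, -0.033]
wrist_force: [-6.2, 5.2, 18.6]
finger_gap: 0.154
```

```bash
python3 -m inch '[{"x":0,"y":0,"z":0,"twist":0},{"x":0,"y":0,"z":0,"twist":0}]' - 20; python3 -m inch '[{"x":0,"y":0,"z":0,"twist":0},{"x":0,"y":0,"z":0,"twist":0},{"x":0,"y":0,"z":0,"twist":0},{"x":0,"y":0,"z":0,"twist":0},{"x":0,"y":0,"z":0,"twist":0}]' 1; python3 -m inch '[{"x":-0.005,"y":0,"z":-0.3,"twist":0},{"x":-0.02,"y":0,"z":-0.7,"twist":0},{"x":-0.025,"y":0,"z":-1,"twist":0},{"x":0.3,"y":0,"z":-1,"twist":0},{"x":0.6,"y":0,"z":-1,"twist":0},{"x":0.6,"y":0,"z":-1,"twist":0}]'; python3 - <<'E'
from h import *
d=snap('wrist','w16.png');w=cloud(d);z=w[...,2]
b=(abs(w[...,0]-.42)<.06)&(abs(w[...,1]+.208)<.06)
for n,lo,hi in(('top',.05,.068),('bar',.08,.1)):
  k=b&(z>lo)&(z<hi);p=w[k]
  A=np.c_[p[:,:2]-p[:,:2].mean(0),np.ones(len(p))];c=np.linalg.lstsq(A,p[:,2],rcond=None)[0]
  print(n,cv2.minAreaRect(p[:,:2].astype(np.float32)),np.median(p[:,2]).round(4),len(p),"slope",c[:2].round(3))
d=snap('top','t4.png');w=cloud(d);q=w[...,:2]-O;z=w[...,2];q=np.stack([q@XD,q@YD],-1)
k=(abs(q[...,0])<.02)&(abs(q[...,1])<.015);print('inner z',np.percentile(z[k],[5,50,95]))
k=(z>.085)&(z<.115)&(abs(q[...,0])<.02)&(q[...,1]>.04)&(q[...,1]<.17);print('knob',np.median(q[k],0),k.sum())
k=(z>.06)&(z<.08)&(abs(q[...,0])<.06)&(abs(q[...,1])<.05);print('inner rim',cv2.minAreaRect(q[k].astype(np.float32)) if k.sum() else None)
t=np.load('/tmp/top0.npz')
for n,(a,c_,e,f) in dict(dish=(160,200,345,385),bottle=(140,185,290,320),beaker=(150,190,250,285),timer=(310,340,408,440)).items():
  print(n,'image diff',np.abs(d['pixels'][a:c_,e:f].astype(int)-t['px'][a:c_,e:f]).mean().round(2))
s=ctrl.sense();print(s['wrist_force'],s['ee_pos'],s['time'])
E
```

```text
time: 26.35
ee_pos: [0.4213, -0.2078, 0.0815]
ee_rot: [2.077, 2.331, -0.032]
wrist_force: [0.0, 1.3, 0.3]
finger_gap: 0.148
time: 26.98
ee_pos: [0.4213, -0.2078, 0.0815]
ee_rot: [2.077, 2.331, -0.032]
wrist_force: [0.2, 0.6, 0.0]
finger_gap: 1.001
time: 27.72
ee_pos: [0.4124, -0.1313, 0.1994]
ee_rot: [2.074, 2.334, -0.032]
wrist_force: [-0.3, -0.2, 0.1]
finger_gap: 1.002
top ((0.4211331307888031, -0.20296458899974823), (0.052022676914930344, 0.07082713395357132), 6.53419828414917) 0.0571 3981 slope [ 0.001 -0.012]
bar ((0.4213389754295349, -0.20258992910385132), (0.013439706526696682, 0.06028306111693382), 6.4591898918151855) 0.0889 1386 slope [-0.02 -0.03]
inner z [0.02487317 0.02813835 0.06625973]
knob [0.00161793 0.06790356] 42
inner rim ((0.0028889160603284836, 0.0028001219034194946), (0.0688195526599884, 0.0688440129160881), 44.25140380859375)
dish image diff 0.75
bottle image diff 0.9
beaker image diff 0.99
timer image diff 85.67
[ 0.32218403 -0.38732782 -0.08341685] [ 0.4131313  -0.13302544  0.19951926] 27.825
```

```bash
python3 -m inch '[{"x":0.3,"y":0.4,"z":-0.4,"twist":0},{"x":0.6,"y":0.8,"z":-0.8,"twist":0},{"x":0.9,"y":1,"z":-1,"twist":0},{"x":1,"y":1,"z":-1,"twist":0},{"x":1,"y":1,"z":-1,"twist":0},{"x":1,"y":1,"z":-1,"twist":0}]'; python3 -m inch '[{"x":0.4,"y":0.5,"z":0,"twist":0},{"x":0.7,"y":0.6,"z":0,"twist":0},{"x":0.7,"y":0.6,"z":0,"twist":0},{"x":0.7,"y":0.6,"z":0,"twist":0},{"x":0.7,"y":0.6,"z":0,"twist":0}]'; python3 - <<'E'
from h import *
d=snap('wrist','w17.png');w=cloud(d);z=w[...,2];q=w[...,:2]-O;q=np.stack([q@XD,q@YD],-1)
b=(abs(q[...,0])<.05)&(abs(q[...,1])<.05)
for lo,hi in((.066,.082),(.02,.032)):
  k=b&(z>lo)&(z<hi)&(abs(q[...,1])<.034);print('inner',lo,cv2.minAreaRect(q[k].astype(np.float32)),np.median(z[k]).round(4),k.sum())
k=(z>.085)&(z<.115)&(abs(q[...,0])<.02)&(q[...,1]>.04)&(q[...,1]<.17);print('knob',np.median(q[k],0),k.sum())
d=snap('top','t5.png');t=np.load('/tmp/top0.npz')
for n,(a,c_,e,f) in dict(dish=(160,200,345,385),bottle=(140,185,290,320),beaker=(150,190,250,285),timer=(310,340,408,440)).items():
  print(n,'image diff',np.abs(d['pixels'][a:c_,e:f].astype(int)-t['px'][a:c_,e:f]).mean().round(2))
w=cloud(d);z=w[...,2];k=(abs(w[...,0]-.42)<.06)&(abs(w[...,1]+.205)<.06)&(z>.08)&(z<.1);print('bar top cam',np.median(w[k],0),k.sum())
E
```

```text
time: 28.58
ee_pos: [0.518, 0.0023, 0.3151]
ee_rot: [2.077, 2.33, -0.034]
wrist_force: [0.1, -0.6, -0.1]
finger_gap: 1.004
time: 29.2
ee_pos: [0.5794, 0.0925, 0.3124]
ee_rot: [2.079, 2.328, -0.035]
wrist_force: [-0.7, -0.4, 0.3]
finger_gap: 1.002
inner 0.066 ((0.0005346778780221939, -0.0006622336804866791), (0.061365846544504166, 0.04209306091070175), 0.07267038524150848) 0.0722 902
inner 0.02 ((0.005821447819471359, -0.00016395002603530884), (0.08835116773843765, 0.06734595447778702), 0.004903043620288372) 0.0252 1521
knob [0.00308743 0.06455991] 245
dish image diff 0.74
bottle image diff 0.87
beaker image diff 1.58
timer image diff 0.72
bar top cam [ 0.41898356 -0.20158017  0.08820634] 143
```

All checks pass, so I'm handing in the job.

```bash
python3 -c "
from rig import ctrl
print(ctrl.job_done())"
```

```text
the job is handed in; nothing more can be done
None
```

The cover is off and standing on the mat, the inner case is still bolted in the opener, and I handed the job in at about 29 s. No verdict was reported.

**What I did**
- **Sliding the case:** My first try dragged the case by its grip bar and tipped it by about 0.2 rad, so I let go. I estimate its middle rose about 6 mm, under the 12 mm limit, but I did not measure that. I then pushed it from behind on the cover with part-open fingers until it met the end stop.
- **Bolt:** I pushed it by the knob to its hard stop, at about 24 N.
- **Lever:** I pressed the pad to its stop, with a brief 55 N peak at the fingertips. The cover rose about 21 mm.
- **Cover:** I gripped it by the bar, lifted it off and set it on the mat.

**Last checks**
- **Cover:** It is upright, with its top face sloping about 0.012 rad. The bar fit gave up to 0.03 rad, and the limit is 0.06. It stands about 5 mm from the mat's middle by the wrist camera and 6 mm by the top camera.
- **Inner case:** It is within 1 mm of the seat and about 0.001 rad from square by the box rim. A rougher fit to the foot gave x = 5.8 mm with a length of 88 mm instead of 80. I put that down to nearby parts of the opener being included in the fit.
- **Bolt:** The knob is at y ≈ 65 mm, where 66 mm is fully home.
- **Bystanders:** Dish, bottle, beaker and timer look the same in the top image as at the start. An earlier mismatch at the timer was gone once the arm had moved away.
- **Robot:** It was clear of everything, with wrist force near zero.

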